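# Right the tilted oil can and take off its press-and-turn safety cap

### The job

Get the grey oil can ready for filling: swing its cradle upright by the lever until it meets its stop, then push the yellow locking pin fully down. Press the red safety cap down firmly, turn it counter-clockwise to the green mark so that it springs up, lift it off and set it down (do not drop it) the right way up in the blue dish, leaving it there. Do not disturb the other things on the bench.

Things in the scene. Friction and masses are not known exactly. Their poses are not given: they have to be found in the camera images.
- stand: Fixed stand: base plate 180 x 270 x 12, two blue uprights, horizontal trunnion axis along its y, 120 above the bench. Origin on the bench below the axis's middle; x points away from the robot (yaw within 0.3 rad). Lever on the -y side, index plate and pin on the +y side, with a bracket: post at x -72, y 118, 197 high, its arm running to the pin at 185 to 197
- cradle (a joint): Swing of the cradle and can, rad. 0 at the start: the can leans 0.8 rad (46 deg) from upright towards stand +x. Grows as it comes up; 0.8 = upright, a hard stop. It stays where it is left (about 5 N at the lever bar moves it)
- lever_bar (a point): Middle of the black lever bar: round, 14 in diameter, 54 long, parallel to the trunnion axis and 105 from it, at stand y -135 (bar from -158 to -104; the flat arm that carries it at -100 to -108). It leans with the can: at the start 75 towards stand +x of the axis and 193 high; upright, directly above the axis, 225 high
- pin (a joint): Travel of the locking pin, m: about 0 raised, 0.012 fully home. It slides straight down and stays where left (about 4 N of friction). It goes home only with the cradle upright, into a notch of the index plate about 10 wide; otherwise it strikes the plate's rim after 2 mm
- pin_top (a point): Centre of the top of the yellow pin knob, diameter 26, 15 tall. At stand x 0, y +118; 239 above the bench when raised, 227 when home
- neck (a point): Centre of the rim of the can's steel neck, 75 from the trunnion axis along the can. z runs out along the can; x, y agree with the stand's when upright (rim then 195 high). Can diameter 100, neck 52. The cap bar's locked direction (white mark) is -0.56 rad (-32 deg) about z from x, its open direction (green mark) +0.58 rad (33 deg)
- cap_grip (a point): Centre, half-way up, of the grip bar on the red cap; bar 50 long (its x), 14 wide (its y), 20 tall, standing on a disc 58 in diameter (22 of free flat shoulder each side, 10 below this point). On the can it is 100 from the trunnion axis (220 high when upright), bar at the white mark, both ends alike
- dish_in (a point): Centre of the inner floor of the fixed blue dish, 130 x 130 outside, walls 4 thick and 20 high, floor 4 above the bench; x and y run along its sides. It stands to the left or right of the stand, and the fixed dark hub on the other side
- hub_fixed: Dark steel hub, fixed, 110 in diameter, 40 tall; origin at the centre of its underside
- hub_a: Bystander: loose dark hub, diameter 90, 35 tall; origin under its centre
- hub_b: Bystander: loose dark hub, diameter 90, 35 tall; origin under its centre
- bottle: Bystander: clear bottle with blue cap, diameter 52, 130 tall; origin under its centre
- brush_a: Bystander: small brush lying on the bench, 160 long
- driver: Bystander: green screwdriver lying on the bench, 180 long
- gauge: Bystander: steel ring gauge lying flat, diameter 50, 14 tall; origin under its centre
- jar: Bystander: small jar, diameter 50, 60 tall; origin under its centre
- cap: The whole loose cap, 80 to 170 g; origin at its underside, 35 below the bar's centre. Locked against turning until pressed 6 to 7 mm down (15 to 16 N; it bottoms at 7); kept pressed it turns 1.13 rad (65 deg) counter-clockwise from above to the green mark (stop 0.1 rad beyond); let up there it springs up 5 mm and lifts straight off, clear 10 mm higher. Let up before, it stays caught
- dish: The fixed blue dish itself; origin under its centre on the bench
There are look-alikes about, which are no part of the job. Of the things like the cap, leave any that is purple or turquoise; of the rest the smaller one is meant.

How it is judged:
By the outcome, as a careful person would: the job done as asked, in the order asked, and still so for the second after the job is handed in, with the robot touching nothing.
It also fails if it takes over 70 s, if anything falls off the work surface, if the arm or the gripper's body presses on something with over 40 N, if the wrist force passes 120 N, or if a joint passes its speed limit or range.

### The arm

A 6-joint arm with a two-finger parallel gripper is mounted at the origin on the work surface. World frame = base frame: x ahead of the robot, y to its left, z up, the work surface at z = 0. Lengths are in m, angles in rad, forces in N, time in s.
With the tool pointing down it reaches from about 0.275 to 0.825 m from the base axis. Payload 4.9 kg.
Tool frame: the origin (TCP) lies midway between the tips of the shut fingers; the grasp point (between the pads) lies 19 mm behind it (grip_point_offset is the distance from the TCP to the grasp point, in m); z points along the fingers, x is the direction in which the jaws open and shut, and the axes are right-handed (so a half turn about z gives the same grasp; the last joint's range is limited). The gripper opens to 85 mm and grips with 20 to 120 N. Pads are 22 mm wide; open, the fingers measure 114 mm over their backs; the gripper's body (76 mm by 85 mm) begins 54 mm behind the grasp point. The pads swing forward as they close: fully open they stand 13 mm farther back than shut.
Start: joints at [1.176, 0.326, -0.193, 1.052, 0, 1.437], TCP at [0.142, 0.531, 0.231] pointing down, gripper open.
Joint ranges: [-2.65, 2.65], [-0.97, 1.79], [-1.3, 1.35], [-1.93, 2.1], [-1.47, 1.37], [-3.14, 3.14]. Speed limits (rad/s): [2.57, 2.57, 3.14, 3.14, 3.14, 3.14].

### API

Orientations are given as a rotation vector (axis times angle).
In Python, from cell import * gives the robot as it stands. Calls block until the motion is done:
- movep(position, orientation): joint-space move of the TCP to a pose.
- move_l(position, velocity=0.15, rot=None, until_force=None): straight line of the TCP; rot=None keeps the orientation; velocity is the mean speed in m/s. With until_force (N) it stops when the force on the tool has changed by that much, and returns True; else False.
- set_joints(angles): joint-space move.
- let_go() and grab(newtons=None): open the fingers fully, or close them until they stop; newtons is the grip in N (None keeps the last).
- sleep(seconds).
- ik(position, orientation): joint angles nearest the present ones, or None.
- get_state(): the state.
- grab_frame(name): name is "side" or "top" or "wrist"; returns a dict with "img" (420x560x3 uint8, red, green, blue), "fx", "fy", "cx", "cy" (pixels), "k1" (the pictures are not rectified: a ray, as slopes to the right and down, at radius r is drawn at 1 + k1 r^2 times it, then the intrinsics apply), "cam_to_world" (4x4, takes a point from camera to world coordinates); the wrist camera has in their place "T_tool_cam" (4x4, takes a point from camera to tool coordinates, whose origin is the TCP and whose axes are the tool frame's). Camera axes: x right, y down, z forward; pixel columns grow to the right and rows downward; lengths in m; the calibration is good to about 2 mm. A picture is of the moment at which its call begins: read the wrist's pose just before it. There is no depth.
A pose or a line that the arm cannot do raises MotionError and nothing moves.
- sign_off(): hands the job in, once; it reports no verdict.
Trained networks look in the newest picture that a camera, given by its name, has taken for a name from the list of things; names that differ only in an ending like _2 or _b are one class to them, and where a whole thing is asked for, a point or a joint stands for the part that bears it (a point fixed in the world has none). Each returns a list of dicts, best first, with "score" (0 to 1); they miss things now and then, are a little off and sometimes report something else, mostly with a low value. They report only what shows in the picture. A call takes as long as a camera call. They do not tell look-alikes from the thing itself.
- spot_in(camera, name): "centre" ([column, row] in pixels, amid what is visible of it).
- silhouettes(camera, name): "mask" (420x560 bool, what is visible of it) and "centre" ([column, row] in pixels, amid what is visible of it).
- tip_of(camera, name): "centre" ([column, row] in pixels: a listed point, or the origin of a listed thing).
The state is a dict: "clock": time; "q": joint angles; "joint_velocities": joint speeds; "tau": joint torques, N m; "position": TCP position; "eef_rot": TCP orientation; "contact_force": force on the tool from outside, world axes, zero at the start; "wrist_torque": the same for the moment, N m; "finger_gap": opening from 0.0 (shut) to 1.0 (fully open).
Only numpy, scipy, OpenCV 4.12 (cv2) and the standard library are available. Lean on these libraries where they do the work, as an engineer would, in place of code of your own. Each camera call takes 0.05 s, during which the arm holds its last target.

## Working session

There is one attempt and no reset: what is moved stays moved. The work goes in short steps, each a Python script; the robot and the scene stay as the last script left them, time stands still between calls to the robot, and variables do not carry over. Pictures are saved under pics/ and viewed, and the job is handed in when it is done.

```bash
ls; mkdir -p pics
python3 - <<'E'
from cell import *
import cv2
s=get_state(); print(s)
for n in ("side","top","wrist"):
    f=grab_frame(n); cv2.imwrite(f"pics/a_{n}.png",f["img"][:,:,::-1])
    print(n,{k:(v.tolist() if hasattr(v,'tolist') else v) for k,v in f.items() if k!="img"})
E
```

```text
pics
{'clock': 0.0, 'q': array([ 1.17577943e+00,  3.26988821e-01, -1.93585766e-01,  1.05201520e+00,
       -7.02458280e-06,  1.43660753e+00]), 'joint_velocities': array([-1.69269655e-03, -5.01793578e-05, -8.68850165e-04,  3.45978939e-04,
       -1.32732651e-03,  2.15548724e-04]), 'tau': array([ 3.41404302e-03, -4.43397331e+01,  2.62444425e+01,  1.54364167e-02,
        3.36945059e-04, -5.48443850e-06]), 'position': array([0.14158937, 0.53084933, 0.23047667]), 'eef_rot': array([ 2.49075065e+00,  1.91314276e+00, -2.43748819e-03]), 'contact_force': array([-0.38066372, -0.59583414, -0.60269229]), 'wrist_torque': array([0.01049673, 0.03648948, 0.02358991]), 'finger_gap': 0.9970333656364748}
side {'fx': 414.63929941267065, 'fy': 414.63929941267065, 'cx': 276.9382319410035, 'cy': 214.22025228252195, 'k1': -0.06925056416812807, 'cam_to_world': [[0.8206271964832091, -0.2973752331860717, 0.4879948514888637, 0.04410299929098806], [-0.5714460252010407, -0.42026348592422874, 0.7048603001168013, -0.7523433088257125], [-0.004521578711052124, -0.8572902501990473, -0.5148135412356737, 0.70336608004767
[... 212 characters left out ...]
973540081406, 0.11833515931921318, 0.4251832858641115], [-0.9999095139414478, 0.0021682831970337, 0.013276387963407365, -0.02987752177536758], [-0.013439686093088937, -0.11831672428772572, -0.9928849518406155, 1.478989366960479], [0.0, 0.0, 0.0, 1.0]]}
wrist {'fx': 295.06618025863975, 'fy': 295.06618025863975, 'cx': 280.36558792790044, 'cy': 213.13987870003714, 'k1': -0.051452330044728864, 'T_tool_cam': [[0.9999995431362845, -0.0006466166445947839, 0.0007039986764751028, -1.4471802753490692e-05], [0.000405751955841661, 0.9539801667296105, 0.2998694330069238, -0.07602579644995765], [-0.0008655013413486911, -0.29986901035862057, 0.9539799932566557, -0.14416637948593614], [0.0, 0.0, 0.0, 1.0]]}
```

View pics/a_side.png

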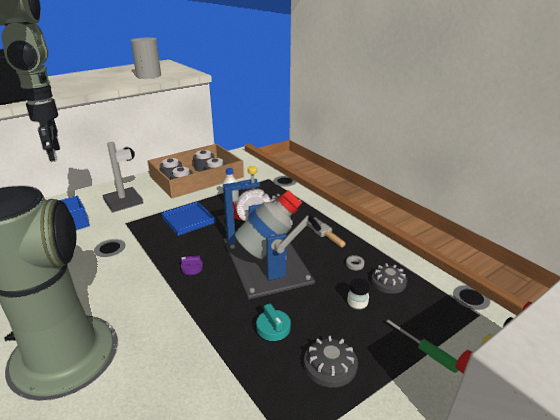

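View pics/a_top.png

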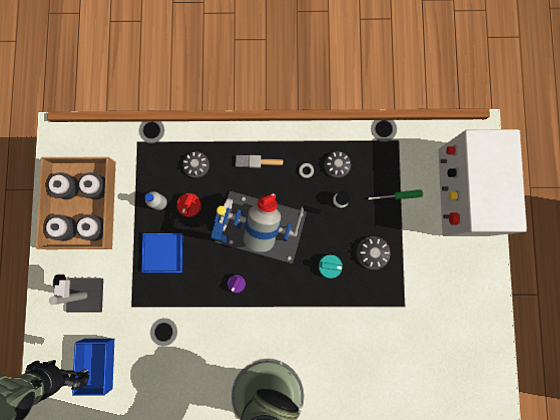

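View pics/a_wrist.png

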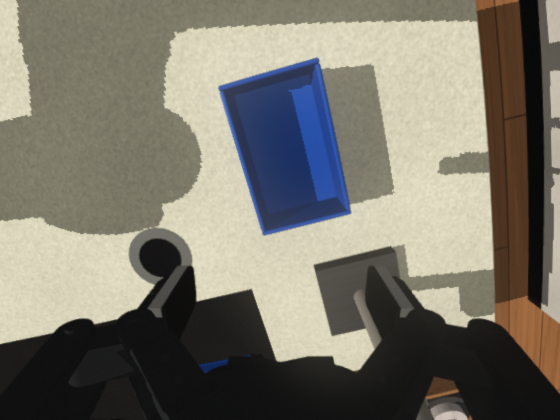

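The top view shows the stand at about (262,228), with the can leaning away. The pin is at (222,210), the lever bar at (300,213), and the dish at (162,253). A loose red cap-like object sits at (190,205), with purple and turquoise look-alikes at (236,284) and (331,266).

```bash
cat > h.py <<'E'
from cell import *
import numpy as np, cv2
from scipy.spatial.transform import Rotation as R
from scipy.optimize import least_squares
def cam(f,st=None):
    if "cam_to_world" in f: T=np.array(f["cam_to_world"])
    else:
        T0=np.eye(4); T0[:3,:3]=R.from_rotvec(st["eef_rot"]).as_matrix(); T0[:3,3]=st["position"]
        T=T0@np.array(f["T_tool_cam"])
    return dict(T=T,fx=f["fx"],fy=f["fy"],cx=f["cx"],cy=f["cy"],k1=f["k1"],img=f["img"])
def shot(n):
    s=get_state(); return cam(grab_frame(n),s)
def proj(c,P):
    P=np.atleast_2d(P); p=(P-c["T"][:3,3])@c["T"][:3,:3]
    u=p[:,:2]/p[:,2:]; r2=(u**2).sum(1,keepdims=True); u=u*(1+c["k1"]*r2)
    return u*[c["fx"],c["fy"]]+[c["cx"],c["cy"]]
def ray(c,px):
    K=np.array([[c["fx"],0,c["cx"]],[0,c["fy"],c["cy"]],[0,0,1]])
    u=cv2.undistortPoints(np.array([[px]],float),K,np.array([c["k1"],0,0,0.]))[0,0]
    return c["T"][:3,3],c["T"][:3,:3]@np.array([u[0],u[1],1])
def onz(c,px,z):
    o,d=ray(c,px); return o+d*(z-o[2])/d[2]
def Rz(a): return R.from_euler('z',a).as_matrix()
def save(c,name,pts=(),crop=None,scale=1):
    im=c["img"][:,:,::-1].copy(); x0,y0,x1,y1=crop or (0,0,560,420)
    im=cv2.resize(im[y0:y1,x0:x1],None,fx=scale,fy=scale,interpolation=cv2.INTER_CUBIC)
    for p in pts: cv2.circle(im,tuple(int(round(v)) for v in ((p[0]-x0+.5)*scale,(p[1]-y0+.5)*scale)),3,(0,255,0),1)
    cv2.imwrite("pics/"+name,im)
E
python3 - <<'E'
from h import *
for n in ("side","top"):
    c=shot(n)
    for t in ("stand","lever_bar","pin_top","neck","cap_grip","dish_in","dish","hub_fixed","cap"):
        print(n,t,[(np.round(d["centre"],1).tolist(),round(d["score"],2)) for d in tip_of(n,t)[:4]])
    if n=="side": save(c,"b_side.png",crop=(200,150,360,310),scale=3.7)
    else: save(c,"b_top.png",crop=(130,140,330,300),scale=3.7)
E
```

```text
side stand [([266.3, 262.8], 0.74)]
side lever_bar [([312.9, 220.2], 0.96), ([282.3, 209.6], 0.57)]
side pin_top [([186.5, 222.4], 0.65), ([251.0, 163.8], 0.44)]
side neck [([188.2, 220.9], 0.71), ([282.9, 207.2], 0.59)]
side cap_grip [([270.7, 315.9], 0.8), ([291.5, 199.8], 0.66), ([192.9, 260.7], 0.63), ([241.6, 204.7], 0.61)]
side dish_in [([188.7, 219.0], 0.95)]
side dish [([185.1, 216.3], 0.57)]
side hub_fixed [([330.0, 362.8], 0.96)]
side cap [([191.7, 267.7], 0.85), ([282.7, 211.3], 0.69), ([244.0, 219.4], 0.64), ([275.0, 333.7], 0.61)]
top stand [([263.1, 228.4], 0.95), ([394.3, 196.3], 0.29)]
top lever_bar [([313.3, 206.3], 0.61)]
top pin_top [([264.5, 205.9], 0.7), ([218.7, 209.8], 0.47)]
top neck [([263.5, 205.6], 0.86)]
top cap_grip [([330.3, 266.2], 0.73), ([235.0, 285.4], 0.7), ([188.1, 205.4], 0.61), ([266.7, 201.6], 0.56)]
top dish_in [([160.7, 251.5], 0.89)]
top dish [([163.9, 257.2], 0.81), ([195.9, 164.5], 0.53)]
top hub_fixed [([368.2, 250.5], 0.61)]
top cap [([188.1, 207.0], 0.93), ([328.6, 263.9], 0.73), ([262.6, 205.5], 0.58), ([238.6, 282.5], 0.54)]
```

```bash
echo
```

```text
(no output)
```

View pics/b_side.png

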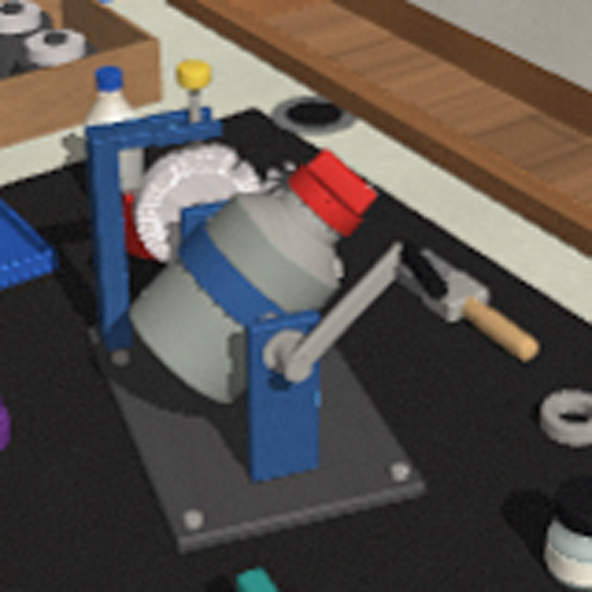

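View pics/b_top.png

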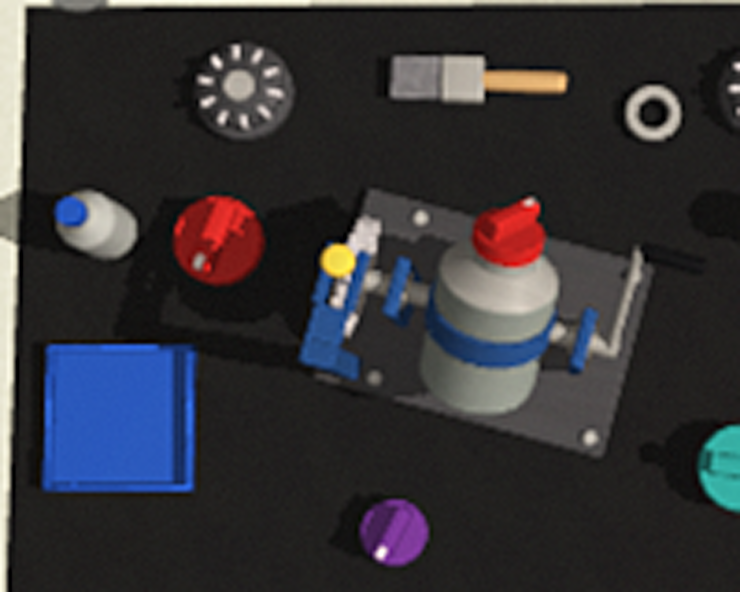

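The top crop shows the plate corners, the yellow knob at (339,260), and the lever bar from (645,250) to (703,267). The side crop shows the knob at (194,70) and the bar from (403,245) to (445,292). I'll fit the stand pose to these points.

Run:
```python
from h import *
ct=shot("top"); cs=shot("side")
g=lambda u,o:[(u[0]+.5)/3.7-.5+o[0],(u[1]+.5)/3.7-.5+o[1]]
T=lambda *u:g(u,(130,140)); S=lambda *u:g(u,(200,150))
obs=[(ct,T(339,259),(0,.118,.239),'pinT'),(cs,S(194,66),(0,.118,.239),'pinS'),
(ct,T(674,258),(.075,-.135,.193),'levT'),(cs,S(425,269),(.075,-.135,.193),'levS'),
(ct,T(370,188),(.09,.135,.012),'c++'),(ct,T(655,262),(.09,-.135,.012),'c+-'),(ct,T(603,457),(-.09,-.135,.012),'c--'),
(cs,S(424,485),(.09,-.135,.012),'Sc+-'),(cs,S(180,540),(-.09,-.135,.012),'Sc--')]
def W(p,P): return Rz(p[2])@np.array(P)+[p[0],p[1],0]
f=lambda p:np.concatenate([proj(c,W(p,P))[0]-u for c,u,P,_ in obs])
r=least_squares(f,[.45,0,-.2],loss='soft_l1'); print(r.x)
for (c,u,P,n),e in zip(obs,f(r.x).reshape(-1,2)): print(n,np.round(e,1))
# dish: edges at rim height .020 / inner
for u in [(45,344),(195,345),(190,491),(43,491)]: print('dish corner rim', np.round(onz(ct,T(*u),.02),4))
for c,n in((ct,"top"),(cs,"side")):
  for t in("dish_in","dish"):
    d=tip_of(n,t)
    if d: print(n,t,np.round(onz(c,d[0]["centre"],.004 if t=="dish_in" else 0),4))
np.save("stand.npy",r.x)
save(cs,"c_side.png",crop=(140,180,250,260),scale=5)
```

```text
[ 0.54346207  0.01912904 -0.2742225 ]
pinT [-2.7 -0.5]
pinS [-0.1 -1.9]
levT [-1.3  0.2]
levS [-0.4 -0.6]
c++ [ 0.4 -0.1]
c+- [0.8 1.3]
c-- [0.6 0.9]
Sc+- [ 2.3 -0.1]
Sc-- [0.5 1. ]
dish corner rim [0.5242 0.4154 0.02  ]
dish corner rim [0.523  0.2806 0.02  ]
dish corner rim [0.3935 0.282  0.02  ]
dish corner rim [0.3936 0.4127 0.02  ]
top dish_in [0.47   0.3451 0.004 ]
top dish [0.4522 0.3543 0.    ]
side dish_in [0.4527 0.3462 0.004 ]
side dish [0.4651 0.3621 0.    ]
```

View pics/c_side.png

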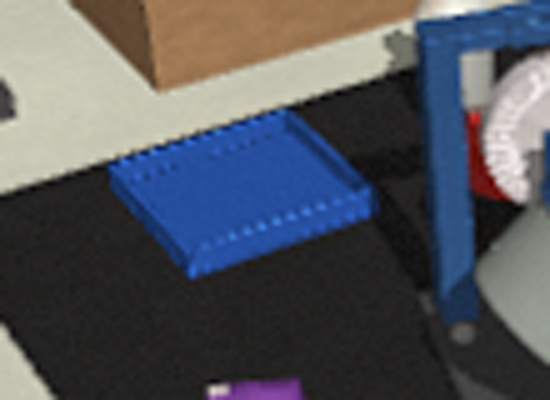

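```bash
cat >> h.py <<'E'
def ori(a):
    return R.from_matrix(np.array([[np.cos(a),np.sin(a),0],[np.sin(a),-np.cos(a),0],[0,0,-1.]])).as_rotvec()
def W(p,P): return Rz(p[2])@np.array(P,float)+[p[0],p[1],0]
E
python3 - <<'E'
from h import *
p=np.load("stand.npy")
P=W(p,(.0,0,.42))
movep(P,ori(p[2])); s=get_state(); print(s["clock"],s["position"],s["q"])
c=shot("wrist")
for t in ("lever_bar","pin_top","neck","cap_grip"):
    print(t,[(np.round(d["centre"],1).tolist(),round(d["score"],2)) for d in tip_of("wrist",t)[:4]])
pts=[W(p,q) for q in [(0,.118,.239),(.075,-.135,.193),(.09,.135,.012),(.09,-.135,.012),(-.09,-.135,.012),(-.09,.135,.012)]]
np.set_printoptions(suppress=True)
print(np.round(proj(c,pts),1).tolist())
save(c,"d_wrist.png",proj(c,pts),scale=1.42)
import pickle; pickle.dump(c,open("d.pkl","wb"))
E
```

```text
3.8583 [0.54332934 0.01995475 0.41976948] [-9.92056012e-02  2.69636716e-01  2.03027883e-01  1.50464888e+00
  2.29169028e-04  1.74439476e+00]
lever_bar [([333.6, 284.4], 0.74)]
pin_top [([282.0, 88.4], 0.82), ([313.8, 186.2], 0.36)]
neck [([323.1, 188.5], 0.71)]
cap_grip [([281.6, 3.8], 0.93), ([168.8, 150.4], 0.8), ([338.2, 190.3], 0.75), ([248.3, 293.6], 0.6)]
[[280.3, 80.1], [332.9, 277.9], [331.8, 87.4], [325.1, 232.1], [235.2, 232.1], [228.8, 87.3]]
```

View pics/d_wrist.png

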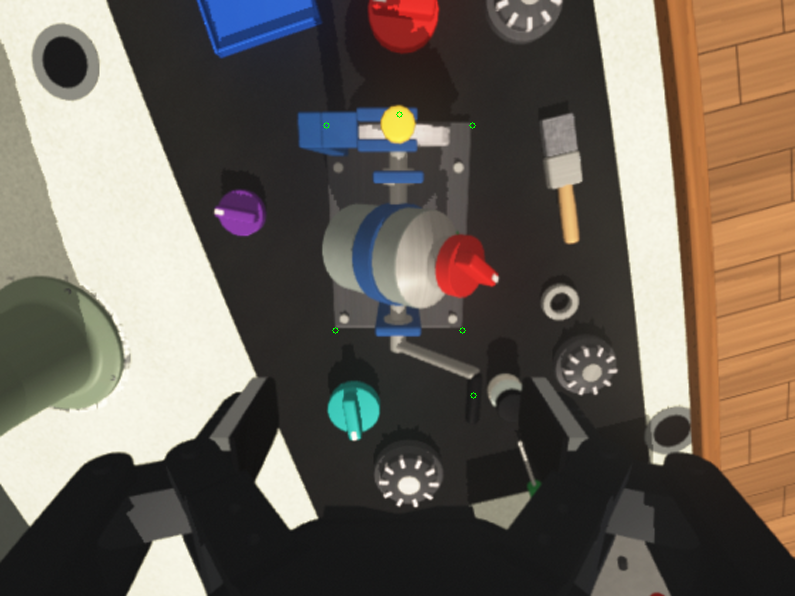

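The knob shows at (280,87) against a predicted row of 80, and yaw and plate match. I need to weight the pin and lever over the plate, so I'll zoom in.

Run:
```python
from h import *
import pickle
c=pickle.load(open("d.pkl","rb"))
im=np.clip(c["img"].astype(float)*1.8,0,255).astype(np.uint8); c["img"]=im
save(c,"e_lev.png",crop=(260,220,370,310),scale=6.5)
save(c,"e_pin.png",crop=(200,65,350,175),scale=5)
```

```text
(no output)
```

View pics/e_lev.png

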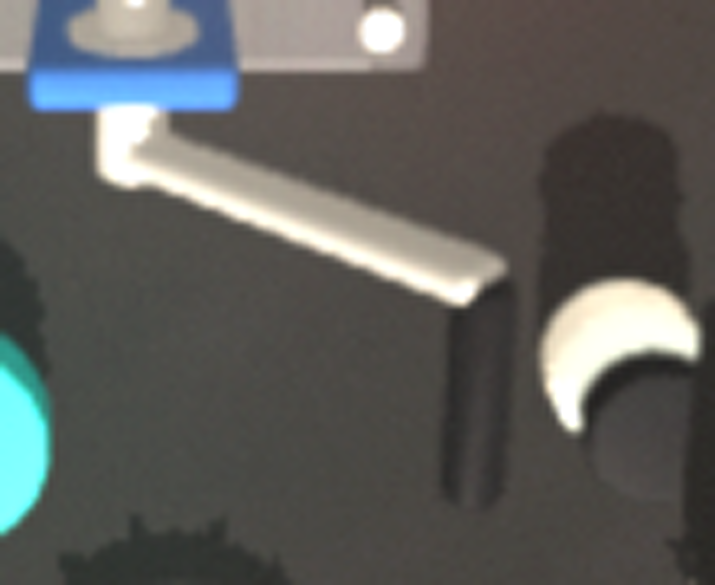

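View pics/e_pin.png

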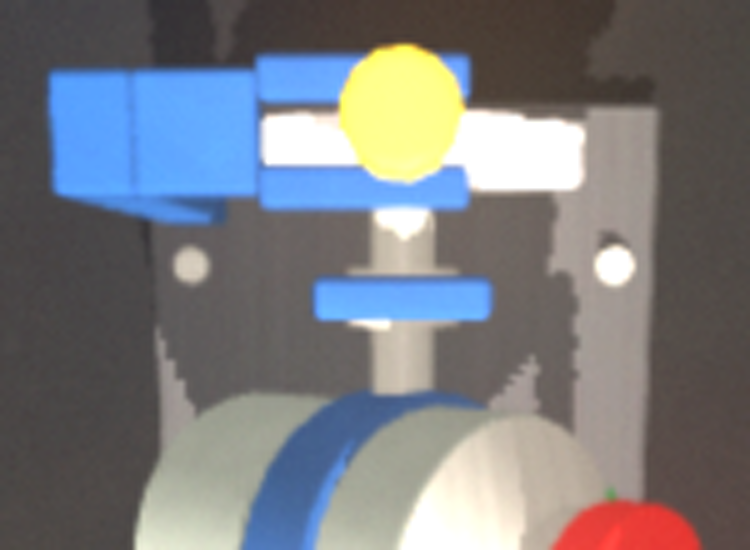

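Run:
```python
from h import *
import pickle
cw=pickle.load(open("d.pkl","rb"))
ct=shot("top"); cs=shot("side")
g=lambda u,o,k=3.7:[(u[0]+.5)/k-.5+o[0],(u[1]+.5)/k-.5+o[1]]
T=lambda *u:g(u,(130,140)); S=lambda *u:g(u,(200,150)); L=lambda *u:g(u,(260,220),6.5); P_=lambda *u:g(u,(200,65),5)
pin=(0,.118,.239)
A=[(ct,T(339,259),pin,'pinT'),(cs,S(194,66),pin,'pinS'),(cw,P_(402,111),pin,'pinW'),
(ct,T(674,258),(.075,-.135,.193),'levT'),(cs,S(425,269),(.075,-.135,.193),'levS'),
(cw,L(472,508),(.075,-.158,.193),'levWend'),(cw,L(484,292),(.075,-.108,.195),'levWin')]
B=[(ct,T(370,188),(.09,.135,.012),'c++'),(ct,T(655,262),(.09,-.135,.012),'c+-'),(ct,T(603,457),(-.09,-.135,.012),'c--'),
(cs,S(424,485),(.09,-.135,.012),'Sc+-'),(cs,S(180,540),(-.09,-.135,.012),'Sc--'),(cw,P_(659,104),(.09,.135,.012),'W++'),(cw,L(430,72),(.09,-.135,.012),'W+-')]
def fit(obs):
  f=lambda p:np.concatenate([proj(c,W(p,P))[0]-u for c,u,P,_ in obs])
  r=least_squares(f,[.54,.02,-.27],loss='soft_l1'); print(r.x)
  for (c,u,P,n),e in zip(obs,f(r.x).reshape(-1,2)): print('  ',n,np.round(e,1))
  return r.x
fit(A[:3]+A[3:]); fit(B)
from itertools import combinations
def tri(o):
  f=lambda X:np.concatenate([proj(c,X)[0]-u for c,u in o]); r=least_squares(f,[.55,.1,.2]); return r.x,np.round(r.fun,1)
p=np.load("stand.npy")
for o in (A[:3],A[3:5]):
  X,e=tri([(c,u) for c,u,_,_ in o]); print('tri',X,e,'stand',Rz(-p[2])@(X-[p[0],p[1],0]))
d=silhouettes("top","pin_top"); print([(x["centre"],x["mask"].sum(),x["score"]) for x in d])
save(ct,"f_top.png",crop=(195,180,325,275),scale=6)
```

```text
[ 0.54169086  0.01305431 -0.27097491]
   pinT [-0.6  0.3]
   pinS [ 0.4 -1. ]
   pinW [-0.2 -0.1]
   levT [0.8 0.7]
   levS [0.9 0.7]
   levWend [-0.1 -2.1]
   levWin [0.2 0.8]
[ 0.54408471  0.02195614 -0.27080479]
   c++ [-0.6 -0.2]
   c+- [-0.1  1. ]
   c-- [-0.1  0.6]
   Sc+- [ 1.9 -0.9]
   Sc-- [0.3 0.3]
   W++ [0.1 0. ]
   W+- [-0.4 -0. ]
tri [0.57344664 0.12678728 0.23611372] [-0.5  0.3  0.5 -0.  -0.   0.1] stand [-0.00028947  0.11175549  0.23611372]
tri [ 0.57874402 -0.13410859  0.19302662] [-0.3  0.4  0.3 -0. ] stand [ 0.0754602  -0.13795776  0.19302662]
[]
```

View pics/f_top.png

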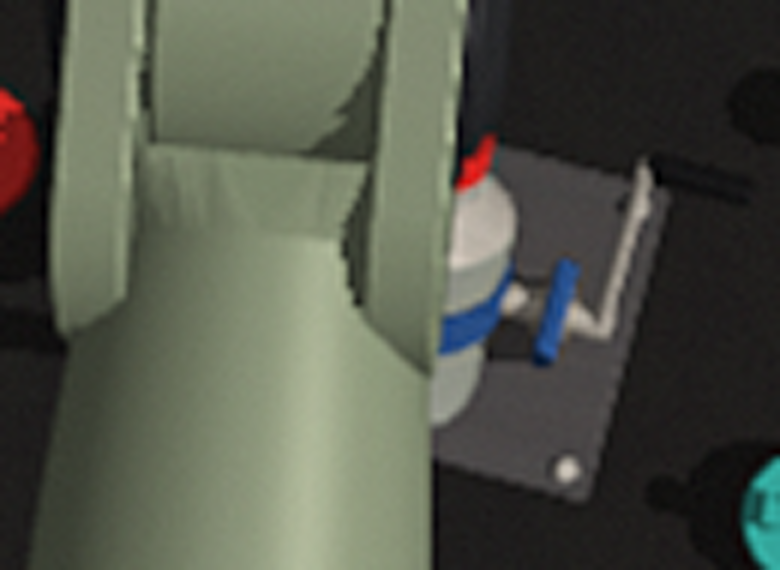

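The listed-points fit is consistent, and the plate just sits about 8 mm off centre in y. I'll use stand = (0.5417, 0.0131, -0.271) and go for the lever.

Run:
```python
from h import *
p=np.array([0.54169,0.01305,-0.27097]); np.save("stand.npy",p)
o=ori(p[2])
def bar(th,dz=-.019): return W(p,(.105*np.sin(th),-.137,.12+.105*np.cos(th)+dz))
movep(bar(.8,.08),o)
print(move_l(bar(.8),.12,until_force=10),get_state()["position"])
grab(25); s=get_state(); print(s["clock"],s["finger_gap"],s["contact_force"])
for th in np.arange(.7,.05,-.1):
    move_l(bar(th),.06); 
s=get_state(); print(s["position"],bar(.1),s["contact_force"])
for th in (0,-.03,-.06):
    r=move_l(bar(th),.03,until_force=14); s=get_state(); print(th,r,s["position"],bar(th),s["contact_force"])
    if r: break
c=shot("wrist"); save(c,"g_wrist.png",scale=1.4); print(s["clock"])
```

```text
False [ 0.57826115 -0.13913625  0.17514617]
6.7583 0.151347481097692 [-5.68007881  1.49157253  5.26445838]
[ 0.51852282 -0.12276234  0.20840947] [ 0.51511975 -0.12175692  0.20547544] [ 6.23515326 -0.30942556 11.59522311]
0 False [ 0.50848097 -0.11994584  0.20874555] [ 0.50501973 -0.1189511   0.206     ] [ 6.24784227 -0.80894534 10.31816864]
-0.03 False [ 0.50535865 -0.11905428  0.20865769] [ 0.50198513 -0.11810808  0.20595275] [ 5.52234593 -0.91156953 10.54039916]
-0.06 False [ 0.50370834 -0.11859982  0.20879177] [ 0.49895325 -0.11726582  0.20581106] [ 9.93892335 -1.44634498  8.84702294]
10.05
```

View pics/g_wrist.png

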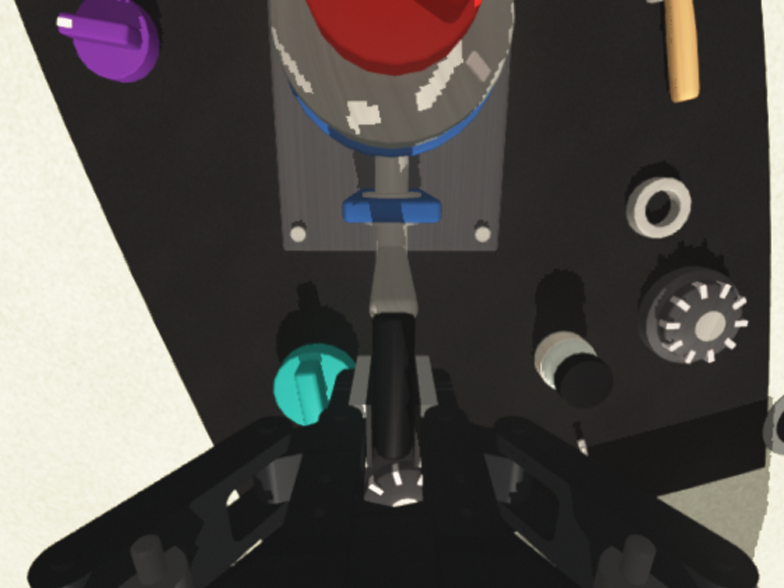

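The lever is gripped and the can looks about upright. The force has only just begun to rise, so I'll push on to confirm the stop.

Run:
```python
from h import *
p=np.load("stand.npy"); o=ori(p[2])
def bar(th,dz=-.019): return W(p,(.105*np.sin(th),-.137,.12+.105*np.cos(th)+dz))
for th in (-.09,-.12,-.15):
    r=move_l(bar(th),.03,until_force=14); s=get_state(); print(th,r,s["position"],s["contact_force"])
    if r or s["contact_force"][0]>20: break
sleep(.2); s=get_state(); print(s["position"],s["contact_force"])
let_go(); q=s["position"].copy()
sleep(.2); s=get_state(); print(s["position"],s["contact_force"])
P=s["position"].copy(); P[2]=.33; move_l(P,.2)
movep(W(p,(0,.0,.42)),o)
c=shot("wrist"); save(c,"h_wrist.png",proj(c,[W(p,(0,.118,.239)),W(p,(0,-.135,.225)),W(p,(0,0,.23))]),scale=1.4)
for t in ("lever_bar","pin_top","cap_grip"):
    print(t,[(np.round(d["centre"],1).tolist(),round(d["score"],2)) for d in tip_of("wrist",t)[:4]])
print(np.round(proj(c,[W(p,(0,-.135,.225)),W(p,(0,.118,.239)),W(p,(0,0,.22))]),1).tolist(), get_state()["clock"])
import pickle; pickle.dump(c,open("h.pkl","wb"))
```

```text
-0.09 True [ 0.50396786 -0.11859229  0.2089504 ] [1.57175498 0.36233045 0.91496386]
[ 0.50399433 -0.11860038  0.20893554] [-0.06766243  0.48587712  1.9048257 ]
[ 0.50457127 -0.11877844  0.20915962] [-0.03850342 -0.14234835 -0.04046419]
lever_bar [([279.8, 291.7], 0.78)]
pin_top [([281.8, 77.6], 0.66), ([357.4, 271.0], 0.33)]
cap_grip [([282.5, 189.7], 0.94), ([248.5, 291.2], 0.88), ([168.5, 142.9], 0.78)]
[[280.4, 289.8], [280.4, 78.3], [280.4, 187.9]] 13.0667
```

View pics/h_wrist.png

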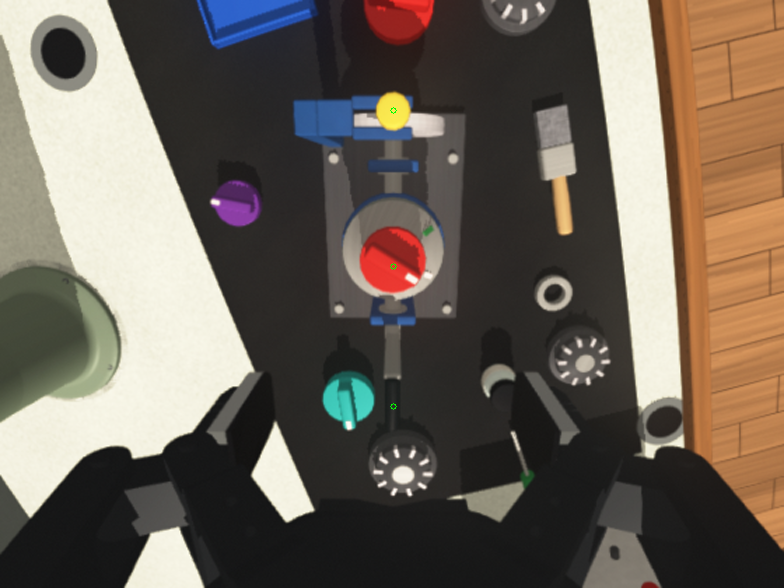

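The cradle is upright, with the lever bar at (393,405) in line above the axis. The knob is at (393,110), on its predicted point. Next I'll push the pin.

Run:
```python
from h import *
p=np.load("stand.npy"); o=ori(p[2])
grab(30)
movep(W(p,(0,.118,.262)),o)
r=move_l(W(p,(0,.118,.215)),.03,until_force=3); print(r,get_state()["position"],get_state()["contact_force"])
for z in (.225,.222,.219,.215,.211):
    r=move_l(W(p,(0,.118,z)),.03,until_force=25); s=get_state(); print(z,r,s["position"],s["contact_force"])
    if r or s["contact_force"][2]>25: break
move_l(W(p,(0,.118,.30)),.15)
print(get_state()["clock"])
movep(W(p,(0,.03,.40)),o)
c=shot("wrist"); save(c,"i_wrist.png",proj(c,[W(p,(0,.118,.227)),W(p,(0,.118,.239))]),crop=(200,60,360,180),scale=5)
s=get_state();print(s["clock"],s["contact_force"])
```

```text
True [0.57284606 0.12671457 0.23445653] [-0.08411767 -0.6278334   0.68039934]
0.225 True [0.57291515 0.12671459 0.22702486] [-1.9905205   0.01567288  6.20210992]
16.5667
17.2083 [ 0.68797295 -0.04629328 -0.7990197 ]
```

View pics/i_wrist.png

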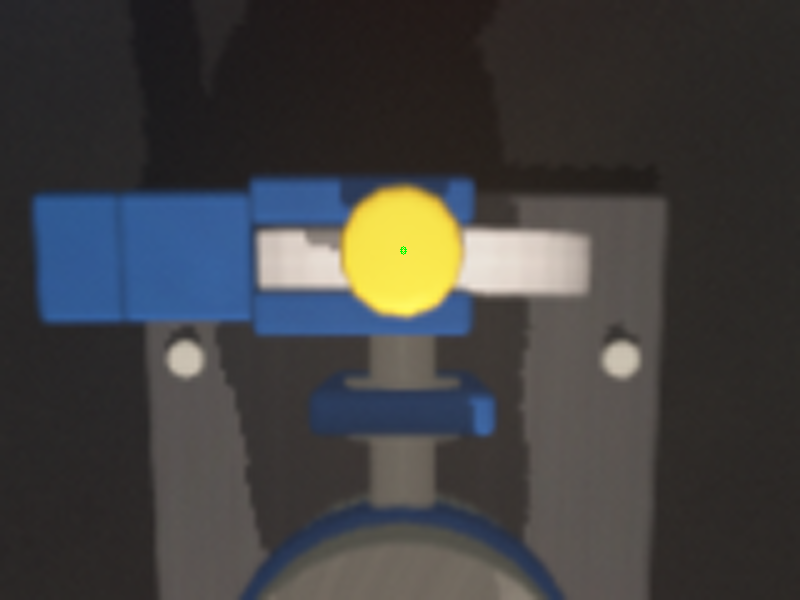

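The pin stopped hard at TCP z = 0.2270, which is the home height. Now I'll move above the cap to check its alignment.

Run:
```python
from h import *
p=np.load("stand.npy"); a=p[2]-.56+np.pi/2
let_go()
movep(W(p,(0,0,.30)),ori(a))
c=shot("wrist"); s=get_state(); print(s["clock"],s["position"],s["q"])
b=Rz(p[2]-.56)
top=W(p,(0,0,.23)); pts=[top+b@np.array(v) for v in [(.025,.007,0),(.025,-.007,0),(-.025,.007,0),(-.025,-.007,0)]]
pts+=[W(p,(.029*np.cos(t),.029*np.sin(t),.21)) for t in np.arange(0,6.2,.4)]
save(c,"j_wrist.png",proj(c,pts),crop=(180,150,380,300),scale=4)
c=shot("side"); save(c,"j_side.png",proj(c,[W(p,(0,.118,.227)),W(p,(0,.118,.239))]),crop=(200,130,340,270),scale=4)
```

```text
19.0417 [0.54211581 0.01307878 0.30060003] [-1.12038988e-01  2.75109818e-01 -8.57155926e-02  1.20888161e+00
  2.59928847e-05  7.19585385e-01]
```

View pics/j_wrist.png

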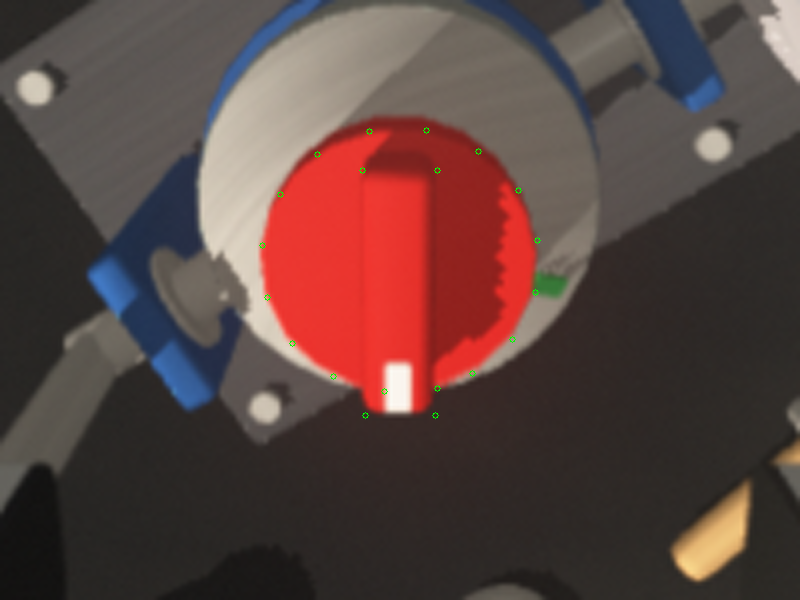

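View pics/j_side.png

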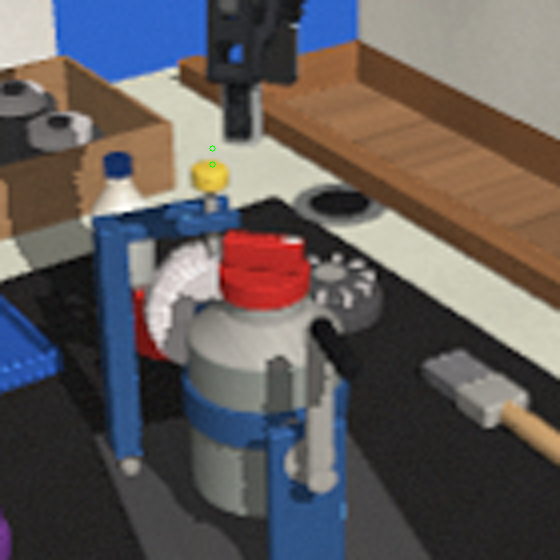

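The cap outline and bar match the prediction within about 1 mm. The side view shows the knob lowered, with its top at about (210,165). Next is to grip and press.

Run:
```python
from h import *
p=np.load("stand.npy"); a=p[2]-.56+np.pi/2
move_l(W(p,(0,0,.215)),.1)
s=get_state(); print(s["position"],s["contact_force"])
grab(50); s=get_state(); print(s["finger_gap"],s["position"],s["contact_force"])
for z in (.211,.207,.203,.200,.197,.194,.191):
    move_l(W(p,(0,0,z)),.05); s=get_state(); print(z,s["position"],s["contact_force"])
    if s["contact_force"][2]>27: break
print(s["clock"])
```

```text
[0.54217727 0.01302502 0.21564253] [ 0.62637823  0.20147518 -0.40146863]
0.14986441006151432 [0.54144272 0.01273472 0.21528568] [-2.07688701 -1.66821468  4.12168423]
0.211 [0.54167057 0.01269974 0.21223505] [-4.34227454 -0.39296329 11.37407518]
0.207 [0.54175351 0.01269512 0.20868692] [-5.27727895 -0.94814901 13.59161277]
0.203 [0.54344712 0.0119257  0.20767407] [-7.6392292  -2.77343782 28.24304143]
21.4917
```

The cap is bottomed: 7.6 mm down at 28 N. Now I'll turn it counter-clockwise while holding the press.

Run:
```python
from h import *
p=np.load("stand.npy"); a=p[2]-.56+np.pi/2
def yaw(s):
    x=R.from_rotvec(s["eef_rot"]).as_matrix()[:,0]; return np.arctan2(x[1],x[0])
print(yaw(get_state())-a)
for d in (.3,.6,.9,1.14,1.18):
    movep(W(p,(0,0,.203)),ori(a+d)); s=get_state(); print(d,round(yaw(s)-a,3),s["position"],s["contact_force"],s["wrist_torque"])
print(s["clock"]); c=shot("wrist"); save(c,"k_wrist.png",crop=(140,100,420,310),scale=2.8)
```

```text
-0.0005243940364664246
0.3 0.3 [0.5452904  0.01268118 0.20780335] [-1.81031628 -1.29314201 24.17718864] [0.00958227 0.81990036 0.17429632]
0.6 0.601 [0.54541976 0.01295348 0.20779592] [-0.99769784  0.0948422  24.02308489] [0.19755871 0.73457562 0.14918208]
0.9 0.901 [0.54544262 0.01327535 0.20784166] [-1.59226703  1.27778513 24.7622032 ] [0.38357692 0.69352926 0.17468644]
1.14 1.141 [0.54534859 0.01350872 0.20784166] [-2.24002319  1.44747475 24.60983133] [0.49621239 0.74380314 0.23782866]
1.18 1.18 [0.54540168 0.01360781 0.2079044 ] [-1.98987525  1.81710308 24.67090098] [ 0.54383199  0.74707332 -0.0588295 ]
23.2583
```

View pics/k_wrist.png

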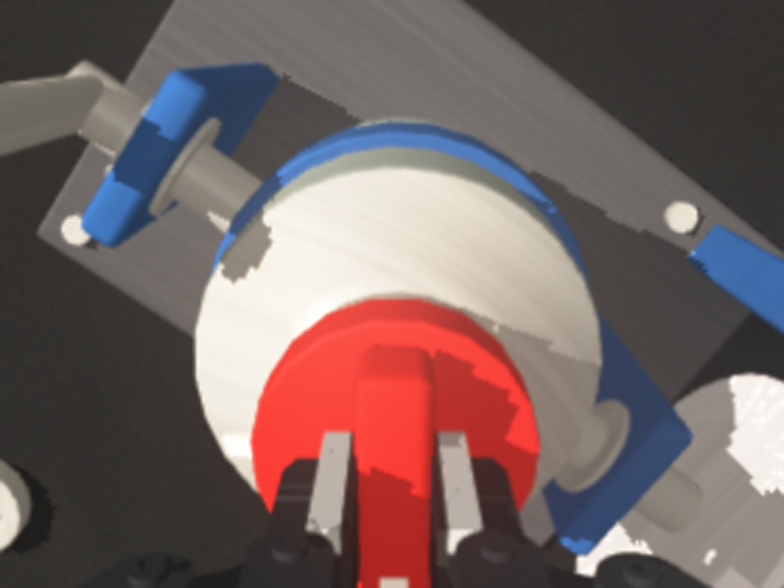

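The cap has followed to 1.18 rad. I'll set it back to 1.14, let it spring up, and lift slowly.

Run:
```python
from h import *
p=np.load("stand.npy"); a=p[2]-.56+np.pi/2+1.14
movep(W(p,(0,0,.203)),ori(a))
s=get_state(); x,y=s["position"][:2]
for z in (.206,.210,.215,.220):
    move_l((x,y,z),.04); s=get_state(); print(z,s["position"],s["contact_force"],s["finger_gap"])
    if s["contact_force"][2]<-12: break
c=shot("side"); save(c,"l_side.png",crop=(200,110,340,250),scale=4)
print(s["clock"])
```

```text
0.206 [0.5453686  0.01354412 0.20829781] [-6.03636194 -0.54863374 16.61482777] 0.14656113545986774
0.21 [0.54539998 0.01350883 0.21198787] [-5.61119541  0.28988411 15.25179038] 0.14700504110403498
0.215 [0.54542546 0.01348546 0.21668725] [-4.69006241  0.97521323 11.89656333] 0.14162805268825515
0.22 [0.5452284  0.01362208 0.21986223] [-1.71566516  1.21117887  3.04366267] 0.14498331931615033
24.625
```

View pics/l_side.png

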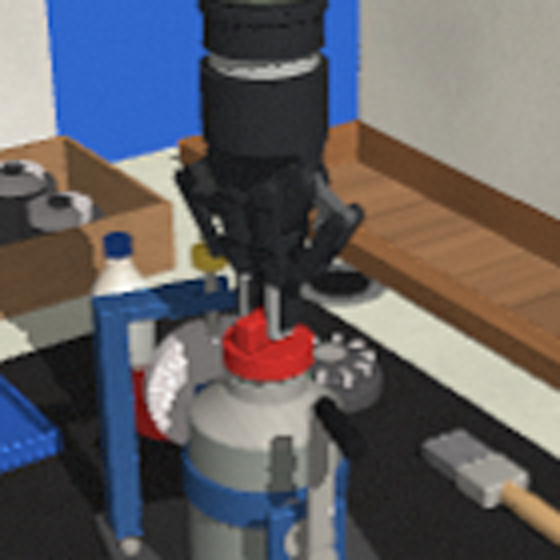

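It sprang up about 12 mm with the force falling to 3 N, so it is released. Lifting off.

Run:
```python
from h import *
s=get_state(); x,y=s["position"][:2]
for z in (.227,.24,.26,.33):
    move_l((x,y,z),.05 if z<.3 else .12); s=get_state(); print(z,s["position"],s["contact_force"],s["finger_gap"])
    if s["contact_force"][2]<-12: break
c=shot("wrist"); save(c,"m_wrist.png",scale=1.4)
c=shot("side"); save(c,"m_side.png",crop=(180,50,360,250),scale=3)
print(s["clock"])
```

```text
0.227 [0.54561867 0.0135094  0.22715755] [-0.01601863 -0.49027314 -0.61269225] 0.14991560045035826
0.24 [0.54556643 0.01355954 0.24049525] [-0.2312      0.37166478 -1.35014962] 0.15174600497265345
0.26 [0.545334   0.01359356 0.26022478] [ 0.0708703  -0.19524632 -1.44920936] 0.1498381895757366
0.33 [0.54486215 0.01365242 0.32924405] [-0.07503577  0.38311783 -2.01099559] 0.14911373843854725
26.6583
```

View pics/m_wrist.png

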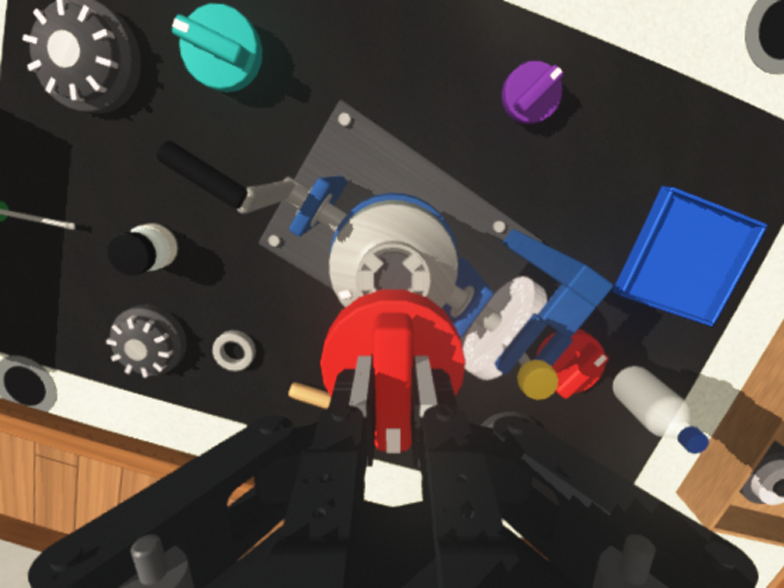

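View pics/m_side.png

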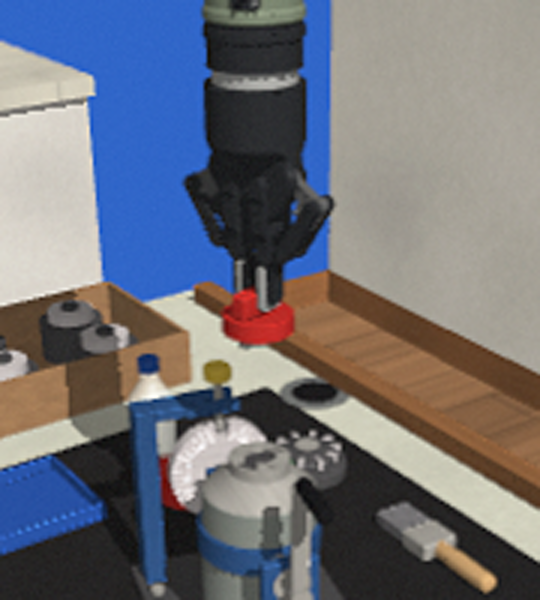

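The cap is held level, tabs visible, the neck open. The dish is at about (690,255). I'll carry it over and lower it gently.

Run:
```python
from h import *
p=np.load("stand.npy"); a=p[2]-.56+np.pi/2+1.14
D=(.4575,.348)
movep((*D,.20),ori(a))
c=shot("side"); save(c,"n_side.png",crop=(120,100,320,300),scale=3)
move_l((*D,.06),.12)
s=get_state(); print(s["position"],s["contact_force"])
r=move_l((*D,.025),.02,until_force=4); s=get_state(); print(r,s["position"],s["contact_force"],s["clock"])
c=shot("side"); save(c,"o_side.png",crop=(120,100,320,300),scale=3)
```

```text
[0.45808973 0.34835899 0.06074883] [-0.39513084 -1.00791772 -1.16972119]
True [0.45733816 0.34794653 0.03392989] [-0.84784367  0.02870713  5.18836881] 30.7167
```

View pics/o_side.png

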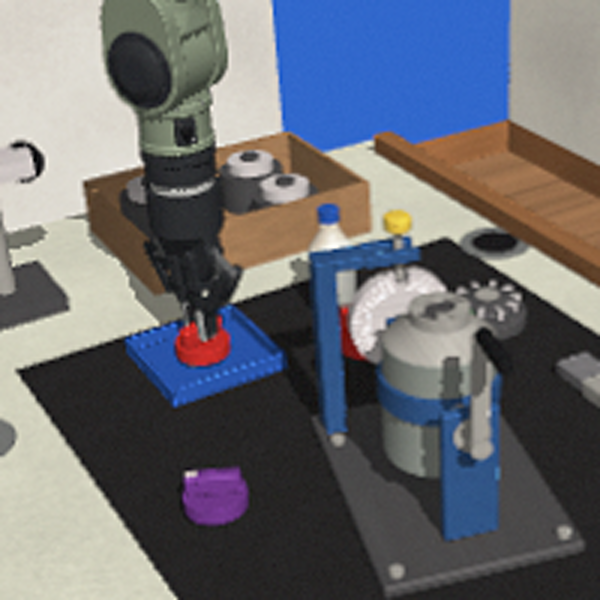

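The cap touched the dish floor at TCP z = 0.0339, against 0.034 expected. I'll release, retreat and check.

Run:
```python
from h import *
p=np.load("stand.npy"); a=p[2]-.56+np.pi/2+1.14
let_go(); s=get_state(); x,y,z=s["position"]
move_l((x,y,z+.03),.06); move_l((x,y,.28),.15)
c=shot("wrist"); save(c,"p_wrist.png",scale=1.4)
movep((.25,.45,.30),ori(a))
c=shot("side"); save(c,"p_side.png",crop=(140,140,320,290),scale=4)
c=shot("top"); save(c,"p_top.png",crop=(130,140,410,320),scale=2.8)
s=get_state(); print(s["clock"],s["contact_force"])
```

```text
34.7917 [ 0.43157818  0.82059545 -0.88814553]
```

View pics/p_wrist.png

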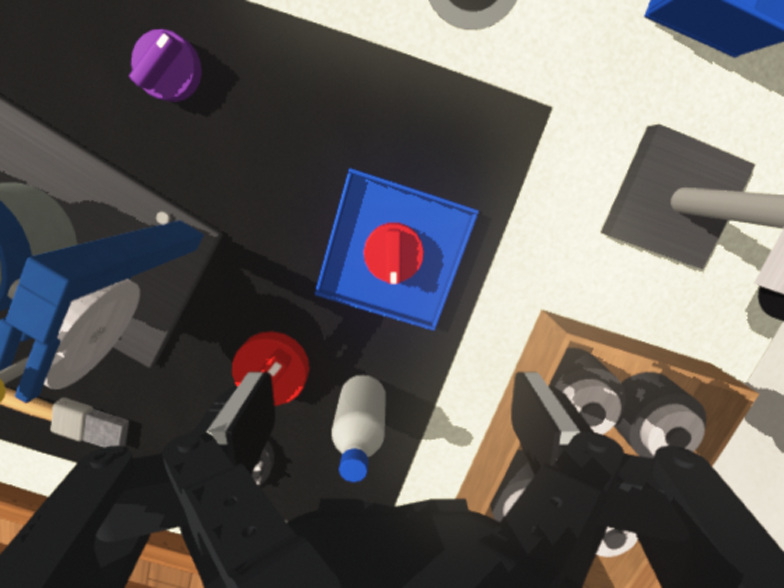

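View pics/p_side.png

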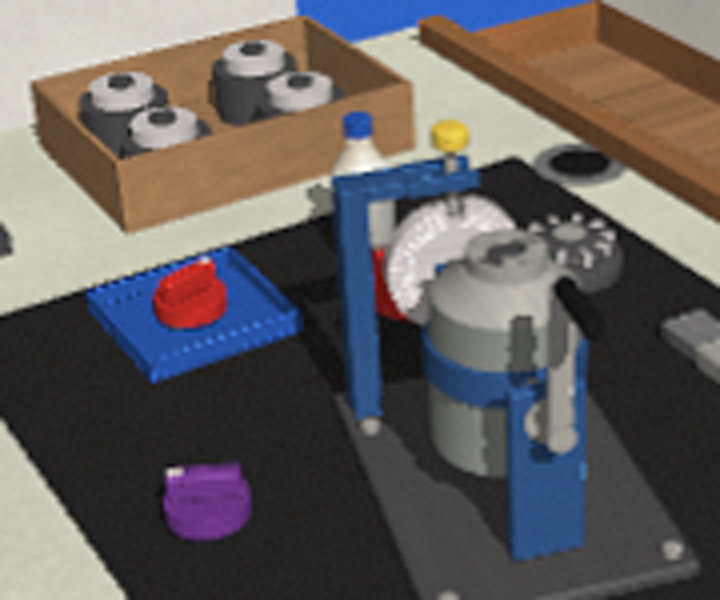

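View pics/p_top.png

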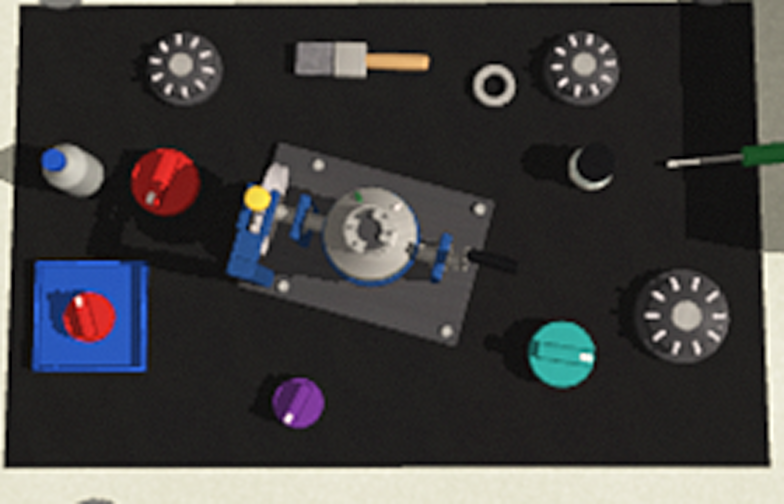

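The wrist, side and top views show the cap upright in the middle of the dish at about (90,315) in the top crop. The can is upright with its neck open, the pin is down, and the bystanders are where they were. Handing in.

Run:
```python
from h import *
sign_off(); print(get_state()["clock"])
```

```text
the job is handed in; nothing more can be done
the job is handed in; nothing more can be done
```

The oil can is ready for filling, and I handed the job in at about 35 s on the robot's clock, against the 70 s limit.

- **Cradle:** I swung it up by the lever bar until the force jumped at the stop. The wrist picture then showed the bar in line above the axis.
- **Pin:** I pushed it down until it stopped hard at 227 mm, which is its home height. The force rise there was 25 N. The side view agrees.
- **Cap release:** I pressed it about 7.6 mm down at about 25 N and turned it 1.18 rad, then back to 1.14 rad. It sprang up and lifted off with no drag.
- **Cap in the dish:** It touched the dish floor at the expected height (TCP 33.9 mm, 34 expected) with about 5 N before I let go.

**Last checks:** in the final views the cap sits the right way up near the middle of the blue dish. The can is upright with its neck open, the pin is down, and the other things look where they were. The gripper was clear of everything.

**Disagreements:**
- **Base plate:** it sits about 8 mm off centre along the stand's y compared with the pin and lever. I used the pin and lever for the stand's position.
- **Cap grip:** the gripper shifted about 3 mm sideways when I began to turn the cap. The turn and the lift still went cleanly.

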